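# Rake a lodged pin out of a bent seam

### The job

A small brass pin is lodged in the bent seam between the two steel bars of the blue fixture. Take the orange-handled seam rake from its stand, set its tip down into the closed end of the seam (yellow dot) behind the pin, and guide it slowly, about 3 cm a second and without lifting it out, along the whole seam to the open end so that the pin drops into the red pocket. Then put the rake back upright in its stand, and leave the tins and the brush where they are.

Things in the scene. Friction and masses are not known exactly. Their poses are not given: they have to be found in the camera images.
- fixture: Fixed fixture, 153 x 68 mm, 99 mm high; origin on the table under its middle, z up. On a blue plate on a grey riser lie two bent steel bars, tops 99 mm high; between them the seam, a slot 13.5 mm wide, upright walls, flat floor 85 mm high. Its centre line in this frame: closed end (-65,-9) mm (yellow dot on top), bend (-13,-9), open end (34,13), after which the floor stops and a red pocket follows
- seam_start (a point): On the seam floor, middle of its width, 10 mm from the closed end (where the rake's tip goes in); nothing lies there
- seam_first (a point): On the seam floor, middle of its width, 31 mm from the closed end, half-way from seam_start to the bend
- seam_bend (a point): On the seam floor, middle of its width, at the bend
- seam_mid (a point): On the seam floor, middle of its width, half-way along the second leg
- seam_end (a point): On the seam floor's edge, middle of the seam, at the open end. A tip brought here has pushed the pin over the edge
- pocket (a point): Centre of the inner floor (77 mm above the table, 8 mm below the seam floor) of the red open-topped pocket at the open end, about 37 x 34 mm inside, walls 20 mm high
- pin_centre (a point): Centre of the loose brass pin: an upright cylinder 12 mm in diameter and 10 mm high, 12 g, standing on the floor of the seam's first leg, between 27 and 40 mm from the closed end. It slides when pushed and stops when the push stops; its top lies 4 mm below the bars' tops
- rake_grip (a point): Grip point of the seam rake, on its axis, 150 mm above the tip. It stands upright in its stand at the start: orange square handle 18 x 18 mm (51 to 180 mm above the tip; its faces look along this point's x and y), black round collar 34 mm in diameter (46 to 51 mm above the tip), steel shank 7 mm in diameter. 70 g
- rake_tip (a point): The lowest point of the rake's shank, on its axis; the end is a ball 8 mm in diameter. z points up along the rake
- stand_mouth (a point): Centre of the mouth of the rake's fixed stand, 142 mm above the table (the fixed desk lamp, its shade 0.27 to 0.53 m up, is an obstacle nearby): upright aluminium tube 44 mm in diameter with a hole of about 17 mm, on a dark post and foot 60 mm in diameter. The shank hangs in the hole and the collar rests on the mouth; the tip is then 46 mm below the mouth, the grip point 104 mm above it
- grease_tin: Bystander: loose tin 64 mm in diameter, 40 mm high; origin under its centre
- paste_tin: Bystander: loose tin 68 mm in diameter, 36 mm high; origin under its centre
- dust_brush: Bystander: loose brush 139 mm long lying near the table's front edge, 19 mm high; origin under its centre
Things that resemble listed ones, but are neither listed nor needed, are in the scene too. What is shaped like the part that bears stand_mouth but purple is not meant.

How it is judged:
By the outcome, as a careful person would: the job done as asked, in the order asked, and still so for the second after the job is handed in, with the robot touching nothing.
It also fails if it takes over 45 s, if anything falls off the work surface, if the arm or the gripper's body presses on something with over 40 N, if the wrist force passes 120 N, or if a joint passes its speed limit or range.

### The arm

A 7-joint arm with a two-finger parallel gripper is mounted at the origin on a cart in front of the work surface, level with it; the furniture and walls round the work are solid. World frame = base frame: x ahead of the robot, y to its left, z up, the work surface at z = 0. Lengths are in m, angles in rad, forces in N, time in s.
With the tool pointing down it reaches from about 0.4 to 0.9 m from the base axis. Payload 5.6 kg.
Tool frame: the origin (TCP) lies midway between the tips of the shut fingers; the grasp point (between the pads) lies 19 mm behind it; z points along the fingers, y is the line along which they close (so a half turn about z gives the same grasp; the last joint's range is limited). The gripper opens to 92 mm and grips with 3 to 60 N. Pads are 20 mm wide; open, the fingers measure 128 mm over their backs; the gripper's body (75 mm by 189 mm) begins 69 mm behind the grasp point.
Start: joints at [-1.262, 0.468, -0.012, 1.603, 0.006, 1.071, -0.056], TCP at [0.224, 0.61, 0.215] pointing down, gripper open.
Joint ranges: [-2.53, 2.53], [-0.31, 2.02], [-1.57, 1.55], [0.28, 2.44], [-1.29, 4.43], [0.15, 1.84], [-2.92, 2.92]. Speed limits (rad/s): [2.57, 2.57, 3.14, 3.14, 3.14, 3.14, 3.14].

### API

Orientations are given as a 3x3 rotation matrix whose columns are the frame's x, y, z axes.
In Python, from station import env, effector, solver, viewer, workorder, search_frame, tip_of gives the robot as it stands. Calls block until the motion is done:
- env.reach(position, orientation): joint-space move of the TCP to a pose.
- env.movel(position, frame=None, rate=0.15): straight line of the TCP; frame=None keeps the orientation; rate is the mean speed in m/s.
- env.goto_joints(angles): joint-space move.
- effector.release() and effector.grasp(squeeze=None): open the fingers fully, or close them until they stop; squeeze is the grip in N (None keeps the last).
- env.pause(seconds).
- solver.inverse_kinematics(position, orientation): joint angles nearest the present ones, or None.
- env.sense(): the state.
- viewer.read_camera(name): name is "scene" or "side" or "wrist"; returns (picture, depth): 480x640x3 uint8, red, green, blue; 480x640 float32, m along the optical axis (not along the pixel's ray), 0 where there is no reading.
- viewer.camera_info(name): a dict with "intrinsics" (3x3 intrinsics, pixels), "eye" and "rotation" of the camera in the world; the wrist camera has in their place "T_tool_cam" (4x4, takes a point from camera to tool coordinates, whose origin is the TCP and whose axes are the flange's). Camera axes: x right, y up, looking along -z (the intrinsics and any distortion apply to the point x, -y, -z); pixel columns grow to the right and rows downward; lengths in m; the calibration is good to about 2 mm. The wrist camera is an equidistant fisheye: a pixel r from the principal point sees the ray r / f radians off the axis. A picture is of the moment at which its call begins: read the wrist's pose just before it. camera_info takes no time and is no camera call.
A pose or a line that the arm cannot do raises env.PlanningError and nothing moves.
- workorder.finish_job(): hands the job in; it is judged then, once.
Trained networks look in the newest picture that a camera, given by its name, has taken for a name from the list of things; names that differ only in an ending like _2 or _b are one class to them, and where a whole thing is asked for, a point or a joint stands for the part that bears it (a point fixed in the world has none). Each returns a list of dicts, best first, with "score" (0 to 1); they miss things now and then, are a little off and sometimes report something else, mostly with a low value. They report only what shows in the picture. A call takes as long as a camera call. They do not tell look-alikes from the thing itself.
- search_frame(camera, name): "at" ([x, y, z] in m, in world coordinates, good to about 4 mm: the middle of the surface that is visible of it).
- tip_of(camera, name): "at" ([x, y, z] in m, in world coordinates, good to about 4 mm: a listed point, or the origin of a listed thing).
The state is a dict: "t": time; "joint_positions": joint angles; "joint_velocities": joint speeds; "tau": joint torques, N m; "ee_pos": TCP position; "tcp_rot": TCP orientation; "wrist_force": force on the tool from outside, world axes, zero at the start; "moment": the same for the moment, N m; "gripper_width": finger opening in m; "grasp_force": force on a finger pad.
Only numpy, scipy, OpenCV 4.12 (cv2) and the standard library are available. Lean on these libraries where they do the work, as an engineer would, in place of code of your own. Each camera call takes 0.05 s, during which the arm holds its last target. There are 200 camera calls.

## Working session

There is one attempt and no reset: what is moved stays moved. The work goes in short steps, each a Python script; the robot and the scene stay as the last script left them, time stands still between calls to the robot, and variables do not carry over. Pictures are saved under pics/ and viewed, at most 13 in all, crops included, and the job is handed in when it is done.

```bash
ls; mkdir -p pics; python3 - <<'E'
from station import env, effector, solver, viewer, workorder, search_frame, tip_of
import cv2,numpy as np
for c in ["scene","side"]:
    p,d=viewer.read_camera(c); cv2.imwrite(f"pics/{c}0.png",p[:,:,::-1]); np.savez(f"{c}0.npz",p=p,d=d)
    i=viewer.camera_info(c); print(c,{k:np.round(v,3).tolist() if not isinstance(v,str) else v for k,v in i.items()})
    for n in ["fixture","seam_start","seam_bend","seam_end","pin_centre","rake_grip","rake_tip","stand_mouth","grease_tin","paste_tin","dust_brush"]:
        print(n,[(np.round(r["at"],3).tolist(),round(r["score"],2)) for r in tip_of(c,n)[:3]])
print(env.sense()["t"],env.sense()["tcp_rot"])
E
```

```text
pics
scene {'intrinsics': [[572.968, 0.0, 316.024], [0.0, 572.968, 245.356], [0.0, 0.0, 1.0]], 'eye': [1.233, -0.617, 0.84], 'rotation': [[0.398, -0.592, 0.701], [0.917, 0.263, -0.299], [-0.007, 0.762, 0.647]]}
fixture [([0.564, -0.326, -0.001], 0.89)]
seam_start [([0.575, -0.379, 0.088], 0.89)]
seam_bend [([0.569, -0.338, 0.088], 0.71)]
seam_end [([0.542, -0.292, 0.082], 0.64), ([0.504, -0.419, 0.143], 0.48)]
pin_centre [([0.57, -0.356, 0.089], 0.59)]
rake_grip [([0.506, -0.42, 0.25], 0.68), ([0.501, -0.422, 0.142], 0.68), ([0.353, -0.273, 0.001], 0.5)]
rake_tip [([0.574, -0.378, 0.082], 0.47)]
stand_mouth [([0.503, -0.419, 0.142], 0.97), ([0.4, -0.381, 0.139], 0.9)]
grease_tin []
paste_tin []
dust_brush [([0.36, -0.274, 0.002], 0.81)]
side {'intrinsics': [[530.541, 0.0, 316.762], [0.0, 530.541, 250.926], [0.0, 0.0, 1.0]], 'eye': [0.445, -0.762, 0.864], 'rotation': [[1.0, 0.011, -0.008], [-0.013, 0.826, -0.564], [0.001, 0.564, 0.826]]}
fixture [([0.559, -0.328, -0.008], 0.97)]
seam_start [([0.571, -0.384, 0.084], 0.97)]
seam_bend [([0.569, -0.339, 0.088], 0.69)]
seam_end [([0.544, -0.299, 0.084], 0.91)]
pin_centre [([0.575, -0.357, 0.087], 0.46)]
rake_grip [([0.503, -0.419, 0.244], 0.85)]
rake_tip []
stand_mouth [([0.4, -0.381, 0.14], 0.81), ([0.508, -0.421, 0.143], 0.6)]
grease_tin [([0.437, -0.26, 0.002], 0.68), ([0.557, -0.327, 0.001], 0.35)]
paste_tin []
dust_brush [([0.356, -0.273, 0.001], 0.8)]
1.2 [[-9.38737240e-01  3.44633705e-01  4.98288367e-05]
 [ 3.44633706e-01  9.38737241e-01  1.34631716e-05]
 [-4.21363220e-05  2.98110772e-05 -9.99999999e-01]]
```

View pics/scene0.png

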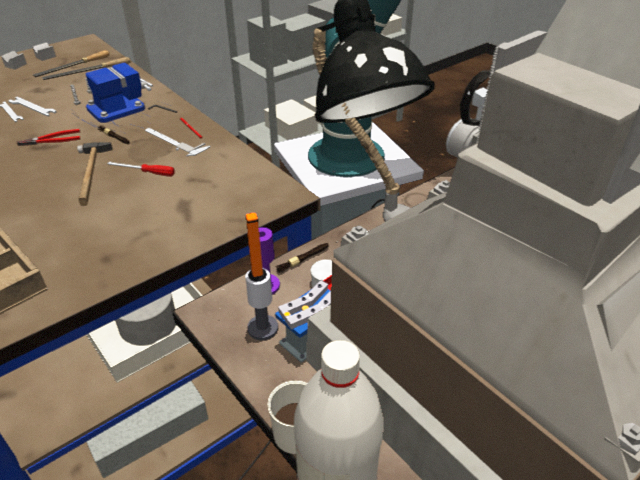

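View pics/side0.png

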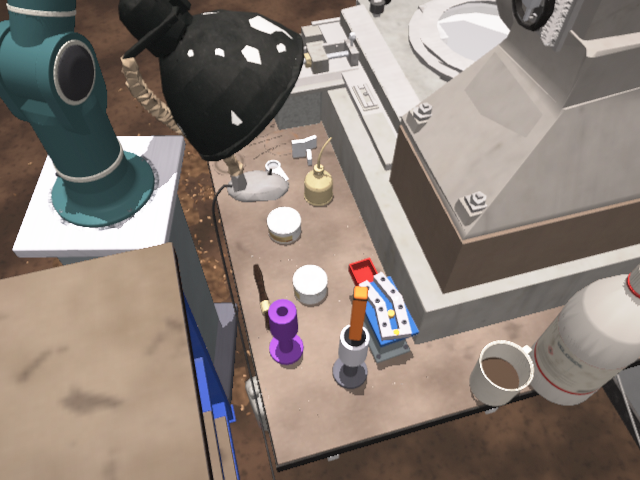

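The scene view shows the rake (orange handle at 252,240) in the light stand (258,290), with the purple look-alike behind it and the fixture at about (305,310). In the side view the rake is at (358,320), the fixture at (390,310) with its yellow dot near (396,332), and the pocket at (362,272). The lamp shade is at (230,70), and the machine stands on the +x side. Next I map the obstacles and refine the fixture pose.

```bash
cat > h.py <<'E'
from station import env, effector, solver, viewer, workorder, search_frame, tip_of
import cv2,numpy as np
def cloud(c,d):
    i=viewer.camera_info(c);K=np.array(i["intrinsics"]);v,u=np.mgrid[:480,:640]
    P=np.stack([(u-K[0,2])/K[0,0]*d,-(v-K[1,2])/K[1,1]*d,-d],-1)
    return P@np.array(i["rotation"]).T+np.array(i["eye"])
def proj(c,X):
    i=viewer.camera_info(c);K=np.array(i["intrinsics"])
    p=(np.atleast_2d(X)-i["eye"])@np.array(i["rotation"]);q=np.stack([p[:,0],-p[:,1],-p[:,2]],1)@K.T
    return q[:,:2]/q[:,2:]
E
python3 - <<'E'
from h import *
A=[]
for c in ["scene","side"]:
    z=np.load(c+"0.npz");P=cloud(c,z["d"]);P=P[z["d"]>0];A.append(P)
    print(c,"base px",proj(c,[[0,0,0],[.224,.61,.2]]))
P=np.vstack(A)
for lo,hi in [(0.03,.27),(.27,.4),(.4,.6),(.6,1.2)]:
    print(lo,hi)
    H=np.zeros((26,22),int)
    m=(P[:,2]>lo)&(P[:,2]<hi)
    H,_,_=np.histogram2d(P[m,1],P[m,0],bins=[np.arange(-.75,.76,.05),np.arange(-.1,1.01,.05)])
    for k in range(len(H)-1,-1,-1): print("%5.2f "%(-.75+.05*k)+"".join("#" if x>3 else "." for x in H[k]))
# lamp points
m=(P[:,2]>.25)&(P[:,2]<.6)&(P[:,1]>-.45)&(P[:,1]<.3)&(P[:,0]>.2)&(P[:,0]<.6)
print(P[m].min(0),P[m].max(0))
# side: find yellow, red
z=np.load("side0.npz");p=z["p"].astype(int);C=cloud("side",z["d"])
r,g,b=p[...,0],p[...,1],p[...,2]
for n,mm in [("yellow",(r>180)&(g>130)&(b<90)&(r-g<90)),("red",(r>140)&(g<50)&(b<50)),("orange",(r>180)&(g>60)&(g<130)&(b<60))]:
    mm=mm&(C[...,2]>.05)&(C[...,0]>.4)&(C[...,0]<.7)
    print(n,mm.sum(),np.argwhere(mm).mean(0),C[mm].mean(0),C[mm].min(0),C[mm].max(0))
im=z["p"][240:380,320:440]
cv2.imwrite("pics/sidecrop.png",cv2.resize(im,None,fx=5,fy=4.2,interpolation=cv2.INTER_CUBIC)[:,:,::-1])
E
```

```text
scene base px [[345.42138544 155.03643099]
 [596.62520218  79.37163155]]
side base px [[104.44238317 186.89417199]
 [220.26962456 -53.0782648 ]]
0.03 0.27
 0.70 ......................
 0.65 ......................
 0.60 ......................
 0.55 ......................
 0.50 ......................
 0.45 ......................
 0.40 .............#........
 0.35 ..........##########..
 0.30 ..........##########..
 0.25 ...........#########..
 0.20 ..........##########..
 0.15 .......############...
 0.10 .......###########....
 0.05 ..#.......#######.....
 0.00 ..##....##..###.......
-0.05 ####...########.......
-0.10 .###...#######........
-0.15 .......#.##.###.......
-0.20 .........#...##.......
-0.25 ..........##.##......#
-0.30 ..........#####...####
-0.35 ............#########.
-0.40 .........##.#####.###.
-0.45 .........#####..#####.
-0.50 #...............#####.
-0.55 #.....................
-0.60 ......................
-0.65 ......................
-0.70 ##....................
-0.75 ......................
0.27 0.4
 0.70 ......................
 0.65 ......................
 0.60 ..
[... 2376 characters left out ...]
.........
-0.50 ......................
-0.55 ......................
-0.60 ......................
-0.65 ......................
-0.70 ......................
-0.75 ......................
[ 0.20027288 -0.43371062  0.25010787] [ 0.5999856  -0.00335596  0.50167321]
yellow 31 [294.09677419 362.51612903] [ 0.50877374 -0.43187484  0.28228965] [ 0.44549294 -0.76201964  0.08891656] [ 0.57422617 -0.36318579  0.8644271 ]
red 33 [267.93939394 361.36363636] [ 0.52734271 -0.28240756  0.10893875] [ 0.44549294 -0.76201964  0.07460316] [ 0.54895356 -0.25575103  0.8644271 ]
orange 25 [280.12 360.  ] [ 0.51888231 -0.33271756  0.1592602 ] [ 0.49783499 -0.43251653  0.07489559] [ 0.54586062 -0.25907438  0.2741532 ]
```

View pics/sidecrop.png

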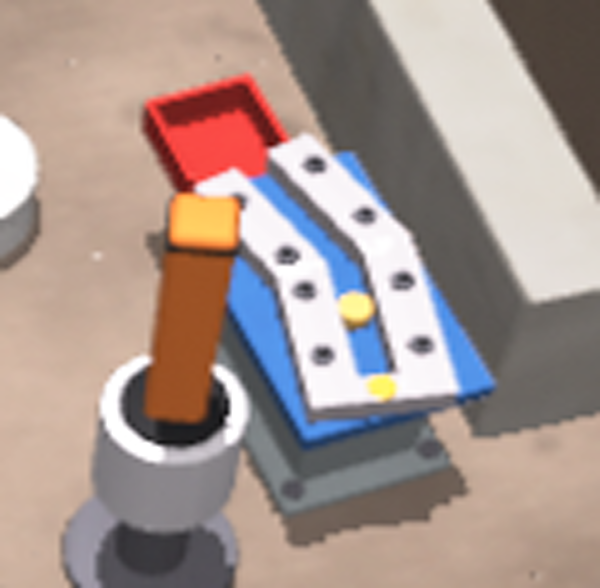

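The crop shows the seam running from the yellow dot (383,387) past the pin (355,308) to the red pocket (215,130), with the pin not far from the bend. The handle looks nearly axis-aligned. The lamp shade sits close to the arm's path, so I'll fit the arm kinematics through IK and check clearances before moving.

```bash
cat > kin.py <<'E'
import numpy as np
from scipy.spatial.transform import Rotation as R
from scipy.optimize import least_squares
def chain(q,p):
    s,off,h,L1,L2,Lt,a1,e1,e2,a6=p
    T=[];o=np.zeros(3);M=R.identity()
    M=M*R.from_euler('z',s*q[0]+off);o=M.apply([a1,0,h]);T.append(o)
    M=M*R.from_euler('y',q[1])*R.from_euler('z',s*q[2]);o=o+M.apply([e1,0,L1]);T.append(o)
    M=M*R.from_euler('y',q[3]);o=o+M.apply([e2,0,L2]);T.append(o)
    M=M*R.from_euler('z',s*q[4])*R.from_euler('y',q[5]);o=o+M.apply([a6,0,Lt]);T.append(o)
    return np.array(T),M*R.from_euler('z',s*q[6])
E
python3 - <<'E'
from h import *; from kin import *
st=env.sense();R0=np.array(st["tcp_rot"])
D=[(np.array(st["joint_positions"]),np.array(st["ee_pos"]))]
rng=np.random.default_rng(0)
for k in range(60):
    r=rng.uniform(.42,.8);a=rng.uniform(-1.2,1.4);z=rng.uniform(.1,.5)
    Rr=R.from_euler('z',rng.uniform(-.6,.6)).as_matrix()@R0@R.from_euler('xy',rng.uniform(-.3,.3,2)).as_matrix()
    q=solver.inverse_kinematics([r*np.cos(a),r*np.sin(a),z],Rr)
    if q is not None: D.append((np.array(q),np.array([r*np.cos(a),r*np.sin(a),z])))
print(len(D))
best=None
for s in (1,-1):
  for off in (0,1.57,-1.57,3.14,2.5,-2.5):
    def f(p): return np.concatenate([chain(q,np.r_[s,p])[0][-1]-x for q,x in D])
    o=least_squares(f,[off,.34,.4,.4,.3,0,0,0,0])
    if best is None or o.cost<best[0]: best=(o.cost,np.r_[s,o.x],np.abs(o.fun).max())
print(best[0],best[1].round(4),best[2]);np.save("kin.npy",best[1])
z=np.load("side0.npz");P=cloud("side",z["d"])
y=np.load("scene0.npz");Q=cloud("scene",y["d"]);P=np.vstack([P[z["d"]>0],Q[y["d"]>0]])
for yy in np.arange(-.5,-.2,.03):
    print(round(yy,2),[ "%.2f"%P[m,2].max() if (m:=(abs(P[:,1]-yy)<.015)&(abs(P[:,0]-x)<.01)&(P[:,2]<.6)).any() else "-" for x in np.arange(.56,.82,.02)])
m=(P[:,2]>.24)&(P[:,2]<.6)&(P[:,1]>-.32)&(P[:,1]<.05)&(P[:,0]>.12)&(P[:,0]<.5)
np.save("lamp.npy",P[m]);L=P[m]
for a in np.arange(.24,.56,.04):
    k=L[(L[:,2]>a)&(L[:,2]<a+.04)]
    if len(k):print(round(a,2),len(k),np.percentile(k,[2,98],axis=0).round(3).tolist())
E
```

```text
56
0.002559193191021789 [-1.     -0.0491  0.3038  0.5197  0.4737  0.3313  0.001  -0.0017 -0.0054
 -0.0043] 0.019462931649409876
-0.5 ['0.00', '0.00', '0.00', '0.00', '0.00', '0.00', '0.00', '0.00', '0.09', '0.09', '0.09', '-', '-']
-0.47 ['0.00', '0.00', '0.00', '0.00', '0.00', '0.00', '0.00', '0.09', '0.09', '0.09', '0.09', '0.09', '0.21']
-0.44 ['0.00', '0.00', '0.00', '0.00', '0.00', '0.00', '0.00', '0.09', '0.09', '0.04', '0.07', '0.09', '0.24']
-0.41 ['0.10', '0.10', '0.10', '0.00', '0.00', '0.00', '0.00', '0.00', '0.09', '0.09', '0.09', '0.09', '0.23']
-0.38 ['0.10', '0.11', '0.11', '0.13', '0.13', '0.13', '0.07', '0.00', '0.00', '0.00', '0.00', '0.00', '0.00']
-0.35 ['0.10', '0.11', '0.12', '0.13', '0.29', '0.30', '0.30', '0.27', '0.13', '0.13', '0.13', '0.13', '0.04']
-0.32 ['0.10', '0.10', '0.13', '0.13', '0.31', '0.33', '0.33', '0.34', '0.34', '0.33', '0.31', '0.30', '0.29']
-0.29 ['0.10', '0.10', '0.13', '0.13', '0.32', '0.33', '0.34', '0.36', '0.38', '0.38', '0.37', '0.36', '0.35']
-0.26 ['0.10', '0.13', '0.13', '0.30', '0.31', '0.33', '0.35', '0.37', '0.39', '0.40', '0.42', '0.42', '0.41']
-0.23 ['0.00', '0.13', '0.13', '0.30', '0.32', '0.34', '0.36', '0.38', '0.40', '0.42', '0.53', '0.49', '0.49']
0.24 413 [[0.269, -0.167, 0.242], [0.288, -0.06, 0.28]]
0.28 1705 [[0.245, -0.222, 0.281], [0.323, -0.022, 0.319]]
0.32 2115 [[0.227, -0.234, 0.321], [0.366, -0.011, 0.359]]
0.36 4843 [[0.213, -0.228, 0.361], [0.411, -0.053, 0.4]]
0.4 10776 [[0.213, -0.208, 0.401], [0.434, -0.062, 0.439]]
0.44 8312 [[0.214, -0.175, 0.441], [0.39, -0.084, 0.478]]
0.48 1682 [[0.208, -0.147, 0.48], [0.29, -0.096, 0.5]]
```

```bash
cat >> kin.py <<'E'
from scipy.spatial import cKDTree
PK=np.load("kin.npy") if __import__("os").path.exists("kin.npy") else None
def clear(q,tree):
    T,_=chain(q,PK);T=np.vstack([[0,0,.3],T]);o=[]
    for a,b in zip(T[1:-1],T[2:]):
        S=a+(b-a)*np.linspace(0,1,40)[:,None];o.append(tree.query(S)[0].min())
    return np.round(o,3)   # upper arm, forearm, hand
E
python3 - <<'E'
from h import *; from kin import *
tree=cKDTree(np.load("lamp.npy"))
q0=np.array(env.sense()["joint_positions"])
Rz=lambda a:R.from_euler('z',a).as_matrix()@np.diag([1,-1,-1.])
for x in [(.505,-.42,.40),(.505,-.42,.23),(.573,-.38,.22),(.543,-.296,.22)]:
  for a in [0,1.57,-1.57,3.1]:
    q=solver.inverse_kinematics(x,Rz(a))
    if q is None: print(x,a,None);continue
    q=np.array(q);print(x,a,q.round(2),clear(q,tree),np.min([clear(q0+(q-q0)*t,tree) for t in np.linspace(0,1,40)],0))
E
```

```text
(0.505, -0.42, 0.4) 0 [-0.01  0.49  1.01  1.38 -0.41  1.49 -0.59] [0.141 0.258 0.221] [0.141 0.256 0.184]
(0.505, -0.42, 0.4) 1.57 [-0.04  0.52  1.08  1.38 -0.45  1.51  1.01] [0.14  0.255 0.22 ] [0.14  0.254 0.184]
(0.505, -0.42, 0.4) -1.57 [-0.13  0.65  1.35  1.39 -0.63  1.59 -1.99] [0.131 0.237 0.22 ] [0.131 0.237 0.181]
(0.505, -0.42, 0.4) 3.1 [ 0.8   0.38 -0.23  1.32  0.09  1.45  2.11] [0.154 0.283 0.238] [0.141 0.261 0.202]
(0.505, -0.42, 0.23) 0 [ 0.15  0.53  0.71  1.61 -0.37  1.14 -0.62] [0.119 0.205 0.22 ] [0.119 0.197 0.183]
(0.505, -0.42, 0.23) 1.57 [ 0.18  0.52  0.65  1.6  -0.34  1.14  0.92] [0.119 0.207 0.221] [0.119 0.199 0.184]
(0.505, -0.42, 0.23) -1.57 [-0.15  0.84  1.34  1.62 -0.84  1.37 -1.83] [0.11  0.167 0.216] [0.11  0.165 0.18 ]
(0.505, -0.42, 0.23) 3.1 [-0.06  0.68  1.1   1.62 -0.63  1.24  2.69] [0.115 0.189 0.217] [0.115 0.182 0.18 ]
(0.573, -0.38, 0.22) 0 [ 0.04  0.62  0.76  1.53 -0.45  1.17 -0.69] [0.115 0.202 0.229] [0.115 0.198 0.21 ]
(0.573, -0.38, 0.22) 1.57 [ 0.05  0.61  0.74  1.53 -0.43  1.17  0.87] [0.114 0.202 0.229] [0.114 0.199 0.21 ]
(0.573, -0.38, 0.22) -1.57 [-0.21  0.91  1.34  1.55 -0.89  1.4  -1.94] [0.119 0.163 0.225] [0.119 0.163 0.206]
(0.573, -0.38, 0.22) 3.1 [-0.1   0.72  1.03  1.54 -0.64  1.25  2.56] [0.115 0.188 0.227] [0.115 0.187 0.208]
(0.543, -0.296, 0.22) 0 [-0.18  0.52  0.87  1.72 -0.44  1.11 -0.75] [0.154 0.181 0.147] [0.154 0.178 0.143]
(0.543, -0.296, 0.22) 1.57 [-0.18  0.52  0.87  1.72 -0.44  1.11  0.82] [0.154 0.182 0.147] [0.154 0.178 0.143]
(0.543, -0.296, 0.22) -1.57 [-0.4   0.79  1.35  1.73 -0.8   1.3  -2.01] [0.165 0.16  0.144] [0.165 0.159 0.141]
(0.543, -0.296, 0.22) 3.1 [-0.25  0.56  0.98  1.73 -0.51  1.14  2.42] [0.158 0.178 0.146] [0.158 0.175 0.142]
```

```bash
python3 - <<'E'
from h import *; from kin import *
P=[]
for c in ["scene","side"]:
    z=np.load(c+"0.npz");C=cloud(c,z["d"]);P.append(C[(z["d"]>.3)])
P=np.vstack(P);P=P[(P[:,0]>.17)&(P[:,2]>.02)&(P[:,0]<1.2)&(abs(P[:,1])<1)&(P[:,2]<1.2)]
np.save("obst.npy",P[::3]);tree=cKDTree(P[::3])
q0=np.array(env.sense()["joint_positions"])
Rz=lambda a:R.from_euler('z',a).as_matrix()@np.diag([1,-1,-1.])
def path(a,b): return np.min([clear(a+(b-a)*t,tree) for t in np.linspace(0,1,40)],0)
qg=np.array(solver.inverse_kinematics((.52,-.39,.42),Rz(0)))
print("goal",qg.round(2),clear(qg,tree),"direct",path(q0,qg))
p0=np.array(env.sense()["ee_pos"]);res=[]
for x in np.arange(.4,.62,.05):
  for y in np.arange(-.2,.3,.1):
    for z in (.4,.5,.6,.7):
      for a in (0,.4,-.4):
        q=solver.inverse_kinematics((x,y,z),Rz(a))
        if q is None: continue
        q=np.array(q);c=np.minimum(path(q0,q),path(q,qg));res.append((min(c),c,(x,y,z,a),q.round(3)))
res.sort(key=lambda t:-t[0])
for r in res[:5]:print(r)
E
```

```text
goal [-0.08  0.48  1.05  1.36 -0.41  1.53 -0.64] [0.149 0.267 0.146] direct [0.149 0.093 0.01 ]
(np.float64(0.146), array([0.149, 0.267, 0.146]), (np.float64(0.4), np.float64(-0.2), 0.6, 0), array([-0.922, -0.232,  1.062,  1.427,  0.209,  1.823, -1.389]))
(np.float64(0.146), array([0.149, 0.267, 0.146]), (np.float64(0.45), np.float64(-0.2), 0.6, 0), array([-0.826,  0.024,  1.246,  1.342, -0.024,  1.791, -1.157]))
(np.float64(0.146), array([0.149, 0.267, 0.146]), (np.float64(0.45), np.float64(-0.2), 0.6, 0.4), array([ 0.656,  0.079, -0.337,  1.272,  0.027,  1.795, -0.845]))
(np.float64(0.146), array([0.149, 0.267, 0.146]), (np.float64(0.45), np.float64(-0.2), 0.6, -0.4), array([-0.918,  0.028,  1.349,  1.344, -0.028,  1.791, -1.546]))
(np.float64(0.146), array([0.149, 0.267, 0.146]), (np.float64(0.5), np.float64(-0.2), 0.6, 0), array([-0.55 ,  0.198,  1.115,  1.238, -0.183,  1.812, -1.058]))
```

```bash
cat >> h.py <<'E'
from scipy.spatial.transform import Rotation as R
Rz=lambda a:R.from_euler('z',a).as_matrix()@np.diag([1,-1,-1.])
def wproj(X,st):
    i=viewer.camera_info("wrist");K=np.array(i["intrinsics"]);T=np.array(i["T_tool_cam"])
    t=(np.atleast_2d(X)-st["ee_pos"])@np.array(st["tcp_rot"]);c=(t-T[:3,3])@T[:3,:3];c=c*[1,-1,-1]
    rho=np.linalg.norm(c[:,:2],axis=1);th=np.arctan2(rho,c[:,2]);k=th/np.maximum(rho,1e-9)
    return np.stack([K[0,0]*c[:,0]*k+K[0,2],K[1,1]*c[:,1]*k+K[1,2]],1)
def wcloud(d,st):
    i=viewer.camera_info("wrist");K=np.array(i["intrinsics"]);T=np.array(i["T_tool_cam"])
    v,u=np.mgrid[:480,:640];x=(u-K[0,2])/K[0,0];y=(v-K[1,2])/K[1,1];th=np.hypot(x,y)
    k=np.tan(np.minimum(th,1.5))/np.maximum(th,1e-9)
    c=np.stack([x*k*d,-y*k*d,-d],-1)@T[:3,:3].T+T[:3,3]
    return c@np.array(st["tcp_rot"]).T+st["ee_pos"]
def snap(name):
    st=env.sense();p,d=viewer.read_camera("wrist");cv2.imwrite(f"pics/{name}.png",p[:,:,::-1])
    np.savez(name+".npz",p=p,d=d,pos=st["ee_pos"],rot=st["tcp_rot"]);return st,p,d
E
python3 - <<'E'
from h import *
env.reach((.45,-.2,.6),Rz(0));env.reach((.52,-.39,.42),Rz(0))
st,p,d=snap("w0");print(st["t"],st["ee_pos"],st["joint_positions"],st["wrist_force"])
for n in ["fixture","seam_start","seam_first","seam_bend","seam_mid","seam_end","pocket","pin_centre","rake_grip","rake_tip","stand_mouth"]:
    print(n,[(np.round(r["at"],4).tolist(),round(r["score"],2),wproj(r["at"],st).round().tolist()) for r in tip_of("wrist",n)[:2]])
i=viewer.camera_info("wrist");print(i["intrinsics"],i["T_tool_cam"])
E
```

```text
5.4833 [ 0.52074968 -0.38930213  0.42093971] [-0.20301892  0.65342608  1.4048709   1.36839895 -0.64504001  1.63140313
 -0.45532715] [0.46567272 0.96377411 0.06543116]
fixture [([0.5624, -0.3244, 0.0002], 0.81, [[281.0, 156.0]])]
seam_start [([0.5769, -0.3806, 0.0819], 0.75, [[316.0, 149.0]])]
seam_first [([0.5704, -0.3614, 0.086], 0.69, [[302.0, 154.0]])]
seam_bend [([0.5621, -0.336, 0.0862], 0.62, [[283.0, 160.0]])]
seam_mid [([0.5576, -0.3159, 0.087], 0.8, [[268.0, 164.0]])]
seam_end []
pocket [([0.535, -0.2804, 0.0775], 0.77, [[245.0, 180.0]])]
pin_centre [([0.5711, -0.3623, 0.0906], 0.48, [[302.0, 154.0]])]
rake_grip [([0.5084, -0.4191, 0.2468], 0.72, [[353.0, 230.0]])]
rake_tip []
stand_mouth [([0.507, -0.4234, 0.1435], 0.85, [[350.0, 209.0]]), ([0.3996, -0.378, 0.1397], 0.79, [[313.0, 287.0]])]
[[371.64829954   0.         322.42728438]
 [  0.         371.64829954 240.15761629]
 [  0.           0.           1.        ]] [[ 4.01919456e-04  9.56471474e-01  2.91825561e-01  8.18632977e-02]
 [ 9.99999813e-01 -2.50196994e-04 -5.57227042e-04 -2.19841886e-05]
 [-4.59957892e-04  2.91825731e-01 -9.56471396e-01 -1.69767659e-01]
 [ 0.00000000e+00  0.00000000e+00  0.00000000e+00  1.00000000e+00]]
```

View pics/w0.png

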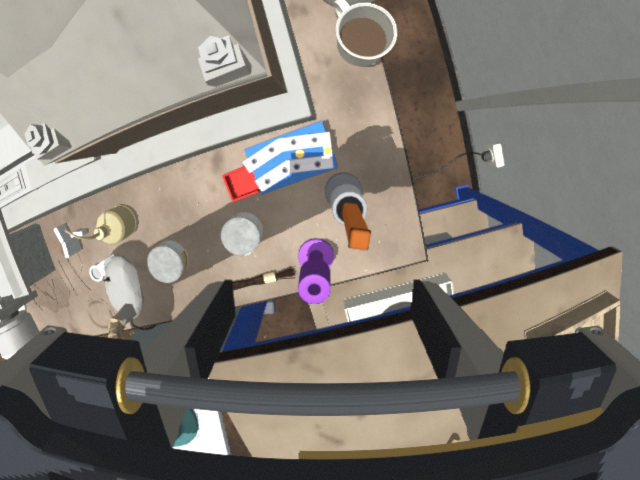

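The wrist view shows the rake's handle top at (359,239), its stand mouth at (348,207), the fixture near (290,160) with the yellow dot at (327,151), the pin at (300,155), and the pocket at (241,183). Next I get the handle yaw and the fixture's bar fit from the depth.

```bash
cat > fit.py <<'E'
from h import *
def bars_local():
    pass
def load(n):
    z=np.load(n+".npz");st={"ee_pos":z["pos"],"tcp_rot":z["rot"]};return z["p"].astype(int),z["d"],st,wcloud(z["d"],st)
def dot_centre(p,C,zlo=.09,zhi=.11):
    pass
def fitfix(p,C,x0,y0,a0):
    """fit yaw/x/y of the bars' top surface mask to bright pixels (depth only used at known z=.099)"""
    return None
E
python3 - <<'E'
from fit import *
p,d,st,C=load("w0")
r,g,b=p[...,0],p[...,1],p[...,2]
near=np.hypot(C[...,0]-.506,C[...,1]+.42)<.04
top=near&(C[...,2]>.268)
T=C[top];print("top",len(T),T.mean(0),T[:,2].std())
rect=cv2.minAreaRect((T[:,:2]*1e4).astype(np.float32));print(rect)
m=near&(C[...,2]>.136)&(C[...,2]<.148);print("mouth",C[m].mean(0),m.sum(), C[m].min(0),C[m].max(0))
f=(np.hypot(C[...,0]-.56,C[...,1]+.33)<.1)
bars=f&(abs(C[...,2]-.099)<.005);red=f&(r>120)&(g<60)&(b<60);yel=f&(r>150)&(g>120)&(b<80)
print("bars",bars.sum(),np.median(C[bars][:,2]))
print("red",red.sum(),C[red].mean(0))
print("yel",yel.sum());
for q in np.argwhere(yel):print(q,p[tuple(q)],C[tuple(q)].round(4))
im=p[110:270,210:390].astype(np.uint8);cv2.imwrite("pics/w0c.png",cv2.resize(im,None,fx=4.4,fy=3.7,interpolation=cv2.INTER_CUBIC)[:,:,::-1])
E
```

```text
top 16815 [ 0.5339146  -0.42934996  0.50705449] 0.05133504629645521
((5246.5908203125, -4276.72998046875), (531.117431640625, 495.423828125), 25.927597045898438)
mouth [ 0.51246983 -0.42044571  0.14336124] 573 [ 0.48689639 -0.44382519  0.13606955] [ 0.5286097  -0.40150197  0.14794499]
bars 2569 0.09867899893043253
red 105 [ 0.52385937 -0.26942207  0.08484779]
yel 45
[232 355] [220 121  57] [ 0.5141 -0.4183  0.2754]
[233 354] [225 126  59] [ 0.5132 -0.4175  0.2752]
[234 354] [227 130  61] [ 0.5122 -0.4175  0.2751]
[235 353] [221 124  59] [ 0.5115 -0.4165  0.276 ]
[235 355] [228 130  60] [ 0.6025 -0.3891  0.5908]
[236 353] [222 125  57] [ 0.5103 -0.4167  0.2749]
[371 120] [151 127  72] [ 0.549  -0.3397  0.5255]
[371 121] [163 135  76] [ 0.5488 -0.3397  0.5252]
[372 120] [161 136  78] [ 0.6025 -0.3891  0.5908]
[372 121] [155 131  75] [ 0.5488 -0.3399  0.5255]
[373 119] [157 132  75] [ 0.5486 -0.3394  0.5259]
[373 121] [165 137  79] [ 0.5487 -0.3401  0.5259]
[374 121] [164 137  76] [ 0.5485 -0.3401  0.5261]
[375 118] [157 130  74] [ 0.5489 -0.3398  0.527 ]
[375 121] [159 133  74] [ 0.548
[... 818 characters left out ...]

[406 122] [168 140  79] [ 0.5423 -0.3408  0.531 ]
[406 123] [152 127  74] [ 0.5406 -0.3398  0.5293]
[407 120] [157 131  76] [ 0.5403 -0.3388  0.5295]
[408 121] [166 139  79] [ 0.5407 -0.3396  0.5302]
[408 123] [165 139  79] [ 0.5407 -0.3401  0.53  ]
[408 124] [151 126  72] [ 0.5411 -0.3407  0.5304]
[409 124] [163 134  75] [ 0.5403 -0.3403  0.5299]
[409 125] [153 128  72] [ 0.5399 -0.3403  0.5295]
[410 122] [152 127  71] [ 0.5392 -0.339   0.5294]
[410 123] [168 140  78] [ 0.5396 -0.3397  0.5297]
[410 125] [162 135  78] [ 0.5398 -0.3403  0.5298]
[411 123] [157 132  78] [ 0.5384 -0.3389  0.5289]
[411 124] [162 134  76] [ 0.5389 -0.3395  0.5293]
[411 125] [159 133  75] [ 0.5382 -0.3393  0.5286]
```

View pics/w0c.png

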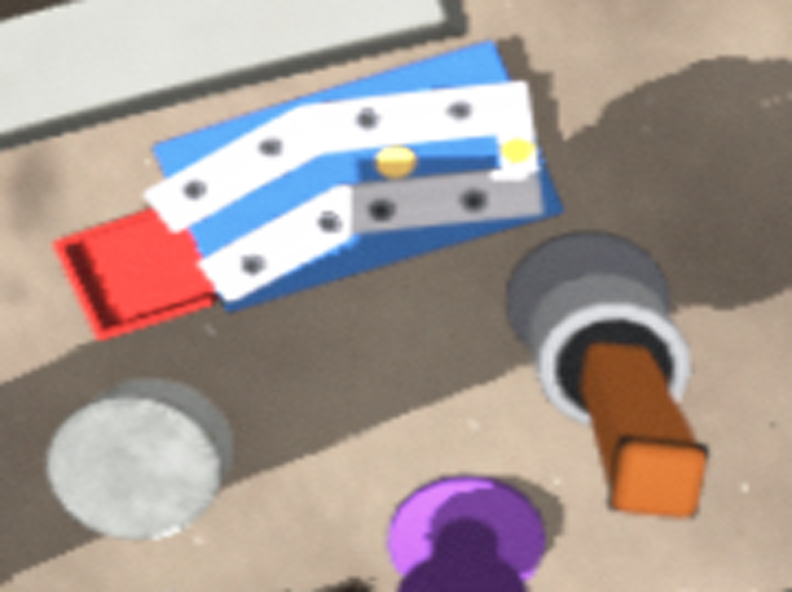

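```bash
cat >> h.py <<'E'
def bp(uv,z,st):
    i=viewer.camera_info("wrist");K=np.array(i["intrinsics"]);T=np.array(i["T_tool_cam"])
    uv=np.atleast_2d(uv);x=(uv[:,0]-K[0,2])/K[0,0];y=(uv[:,1]-K[1,2])/K[1,1];th=np.hypot(x,y);k=np.sin(th)/np.maximum(th,1e-9)
    c=np.stack([x*k,-y*k,-np.cos(th)],1)@T[:3,:3].T;M=np.array(st["tcp_rot"]);D=c@M.T;o=T[:3,3]@M.T+st["ee_pos"]
    return o+D*((z-o[2])/D[:,2])[:,None]
E
python3 - <<'E'
from fit import *
p,d,st,C=load("w0")
f=lambda a:np.array(a)/[4.4,3.7]+[210,110]-[.4,.4]
X=bp(f([(620,438),(706,447),(695,518),(611,508)]),.276,st)
print("top corners",X.round(4).tolist(),X.mean(0));e=np.diff(np.vstack([X,X[:1]]),axis=0)[:,:2];print(np.hypot(*e.T),np.degrees(np.arctan2(e[:,1],e[:,0])))
Y=bp(f([(615,361)]),.142,st);print("mouth",Y)
F=bp(f([(517,151),(527,83),(543,212)]),.099,st);print("dot,corners",F.round(4).tolist())
print("pin",bp(f([(396,160)]),.095,st))
E
```

```text
top corners [[0.518, -0.4142, 0.276], [0.5158, -0.4316, 0.276], [0.4979, -0.43, 0.276], [0.5005, -0.4128, 0.276]] [ 0.50804914 -0.42213928  0.276     ]
[0.01753814 0.01792244 0.01744651 0.01752653] [-97.05558539 174.99954006  81.63079155  -4.63925945]
mouth [[ 0.5085982  -0.42289163  0.142     ]]
dot,corners [[0.576, -0.3957, 0.099], [0.6004, -0.3985, 0.099], [0.5541, -0.4036, 0.099]]
pin [[ 0.57261982 -0.35927929  0.095     ]]
```

```bash
python3 - <<'E'
from h import *
a=np.radians(-6.5)
env.reach((.508,-.4222,.33),Rz(a))
env.movel((.508,-.4222,.230),Rz(a),rate=.12)
s=env.sense();print("pre",s["ee_pos"],s["wrist_force"])
effector.grasp(50)
s=env.sense();print(s["t"],s["gripper_width"],s["grasp_force"],s["wrist_force"])
env.movel((.508,-.4222,.305),Rz(a),rate=.12)
s=env.sense();print(s["t"],s["gripper_width"],s["wrist_force"],s["ee_pos"])
st,p,d=snap("w1")
im=p[60:300,200:440];cv2.imwrite("pics/w1c.png",cv2.resize(im,None,fx=2.5,fy=2.5,interpolation=cv2.INTER_CUBIC)[:,:,::-1])
E
```

```text
pre [ 0.50817501 -0.42272608  0.23088419] [0.19869773 0.19638838 0.78848755]
8.65 0.017908186631162806 49.999346137046814 [ 0.12725043  0.32108975 -0.13653294]
9.425 0.017595057028801455 [ 0.8411706  -1.26165802 -1.64964624] [ 0.50796042 -0.42179816  0.30437588]
```

View pics/w1c.png

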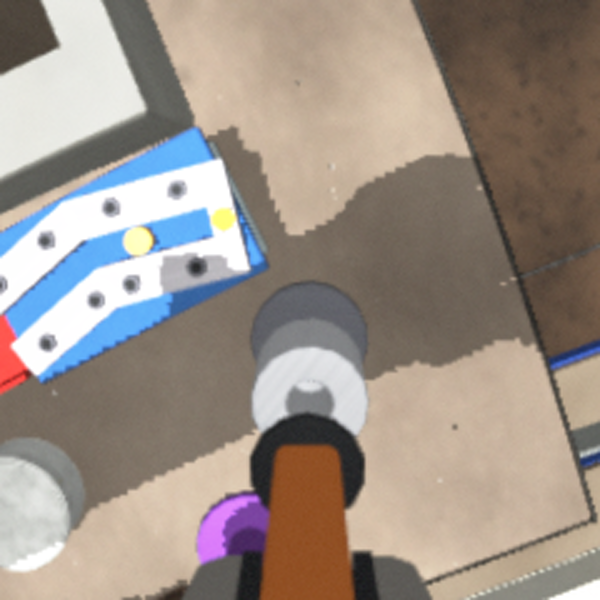

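The rake is held (17.6 mm, 50 N) and out of the stand, whose hole shows at (309,398) in the crop. Now I move so the camera is straight above the fixture and make a rectified top view.

```bash
python3 - <<'E'
from h import *
a=np.radians(-6.5)
env.movel((.478,-.33,.285),Rz(a),rate=.15)
st,p,d=snap("w2");print(st["t"],st["ee_pos"])
# orthophoto at z=.099, 0.2mm/px: columns = -y, rows = -x
xs=np.arange(.62,.50,-.0002);ys=np.arange(-.25,-.41,-.0002)
Y,X=np.meshgrid(ys,xs);uv=wproj(np.stack([X,Y,0*X+.099],-1).reshape(-1,3),st).astype(np.float32).reshape(*X.shape,2)
o=cv2.remap(p,uv[...,0],uv[...,1],cv2.INTER_CUBIC);print(o.shape);cv2.imwrite("pics/ortho.png",o[:,:,::-1])
for n in ["seam_start","seam_bend","seam_end","pin_centre","fixture"]:
    print(n,[(np.round(r["at"],4).tolist(),round(r["score"],2)) for r in tip_of("wrist",n)[:1]])
E
```

```text
10.2833 [ 0.47820393 -0.33040382  0.28516731]
(600, 800, 3)
seam_start [([0.5746, -0.3829, 0.0831], 0.71)]
seam_bend [([0.5648, -0.3383, 0.0881], 0.96)]
seam_end [([0.5419, -0.2924, 0.0873], 0.82)]
pin_centre [([0.569, -0.3587, 0.0908], 0.45)]
fixture []
```

View pics/ortho.png

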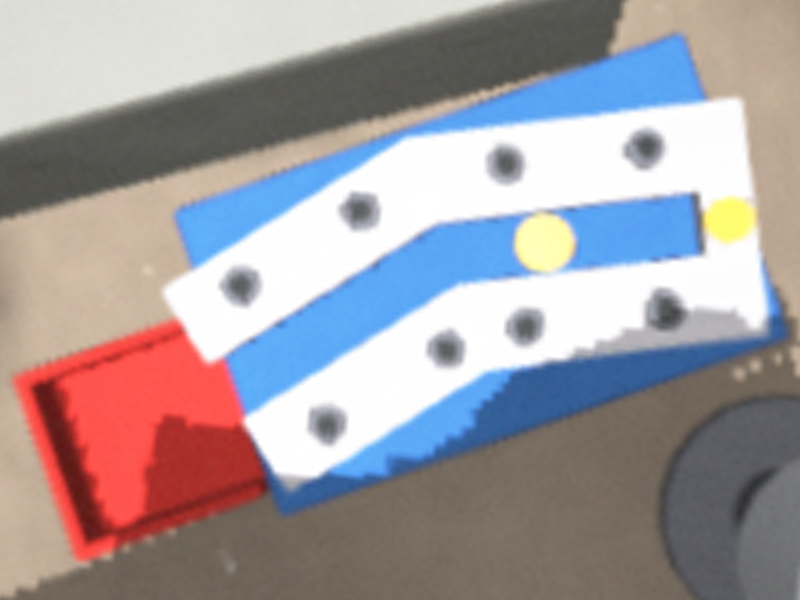

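The rectified view (0.2 mm/px) shows the seam clearly. The closed-end wall is at about (705,222), the bend centre at (448,254), the open-end centre at (227,389), and the pin at (545,242). Next I check the rake's axis in the gripper from the collar outline.

```bash
python3 - <<'E'
from fit import *
from scipy.optimize import least_squares
p,d,st,C=load("w2")
# collar rims predicted in tool frame: TCP is 134 mm above tip
t=np.linspace(0,2*np.pi,90);M=st["tcp_rot"]
def outline(dx,dy):
    r=[np.stack([dx+.017*np.cos(t),dy+.017*np.sin(t),0*t+z],1) for z in (.134-.051,.134-.046)]
    W=np.vstack(r)@M.T+st["ee_pos"];return cv2.convexHull(wproj(W,st).astype(np.float32))[:,0]
h=outline(0,0);print(h.min(0),h.max(0))
g=cv2.GaussianBlur(p.astype(np.uint8),(0,0),.7).max(2).astype(float)
dark=(p.max(2)<60).astype(np.uint8)
# radial edge: along upper half outline find where brightness steps dark->bright
def score(dx,dy):
    o=outline(dx,dy);c=o.mean(0);o=o[o[:,1]<c[1]-3];n=(o-c)/np.linalg.norm(o-c,axis=1)[:,None]
    s=lambda k:cv2.remap(g.astype(np.float32),(o+k*n)[:,:1].astype(np.float32),(o+k*n)[:,1:].astype(np.float32),cv2.INTER_LINEAR)
    return float((s(1.5)-s(-1.5)).mean())
G=[(score(a,b),a,b) for a in np.arange(-.004,.0041,.0005) for b in np.arange(-.004,.0041,.0005)]
G.sort(reverse=True);print([tuple(np.round(x,4)) for x in G[:6]])
im=p.astype(np.uint8).copy();
cv2.polylines(im,[outline(*G[0][1:]).astype(int)],True,(0,255,0),1)
cv2.imwrite("pics/w2c.png",cv2.resize(im[140:360,220:460],None,fx=2.5,fy=2.5)[:,:,::-1])
E
```

```text
[298.34592 221.74174] [345.85077 268.67245]
[(np.float64(94.4131), np.float64(-0.0025), np.float64(0.0005)), (np.float64(94.0006), np.float64(-0.0025), np.float64(0.0)), (np.float64(91.0041), np.float64(-0.002), np.float64(0.0)), (np.float64(89.6176), np.float64(-0.003), np.float64(0.0005)), (np.float64(89.5458), np.float64(-0.002), np.float64(0.0005)), (np.float64(87.3423), np.float64(-0.003), np.float64(0.0))]
```

View pics/w2c.png

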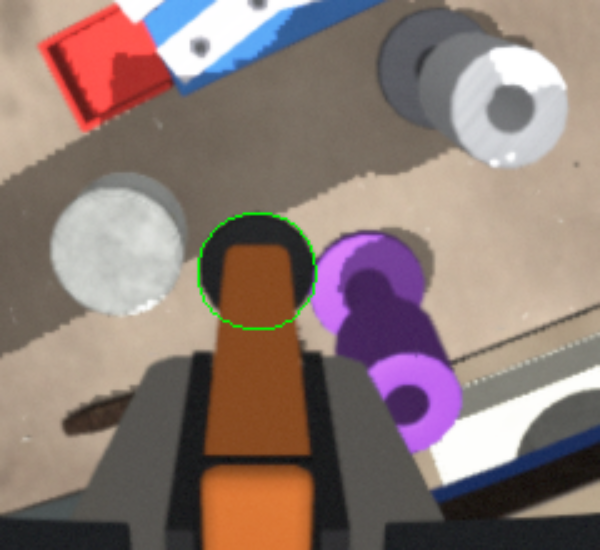

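```bash
python3 - <<'E'
from fit import *
p,d,st,C=load("w2");M=st["tcp_rot"]
f=lambda a:np.array(a)/2.5+[220,140]
print("hole w2",bp(f([(509,108)]),.142,st))
z=np.load("w1.npz");s1={"ee_pos":z["pos"],"tcp_rot":z["rot"]}
print("hole w1",bp(np.array([(309,398)])/2.5+[200,60],.142,s1))
# handle top front edge & collar/handle foot in tool coords
def tool(uv,tz):
    X=bp(uv,st["ee_pos"][2]-tz,st);return ((X-st["ee_pos"])@M).round(4).tolist()
print("top front edge",tool(f([(203,466),(312,466)]),-.046))
print("handle foot front edge",tool(f([(226,245),(291,245)]),.134-.051))
E
```

```text
hole w2 [[ 0.50614873 -0.42236616  0.142     ]]
hole w1 [[ 0.50843316 -0.42306025  0.142     ]]
top front edge [[0.0096, -0.0079, -0.046], [0.0096, 0.0087, -0.046]]
handle foot front edge [[0.0064, -0.0083, 0.083], [0.0064, 0.0102, 0.083]]
```

```bash
python3 - <<'E'
from fit import *
a=np.radians(-6.5);A=Rz(a)
tip=np.array([.5743,-.3810,.115]);off=A@np.array([-.003,0.0002,.134])
env.movel(tip-off,A,rate=.15)
s=env.sense();print(s["t"],s["ee_pos"],s["wrist_force"])
snap("w3")
out=[]
for c in ["scene","side"]:
    p,d=viewer.read_camera(c);np.savez(c+"3.npz",p=p,d=d)
    axis=np.array([s["ee_pos"]+A@np.array([-.003,0,k]) for k in (.134,.083,-.046)])
    u=proj(c,axis);print(c,u.round(1).tolist(),"dot pred",proj(c,[[.576,-.3957,.099]]).round(1))
    x,y=u[0].astype(int);im=p[y-85:y+25,x-35:x+35];out.append(cv2.resize(im,None,fx=5.4,fy=5.4,interpolation=cv2.INTER_CUBIC));print("crop origin",x-35,y-85)
cv2.imwrite("pics/c3.png",np.hstack(out)[:,:,::-1])
for n in ["rake_tip","seam_start"]:
  for c in ["scene","side"]: print(n,c,[(np.round(r["at"],4).tolist(),round(r["score"],2)) for r in tip_of(c,n)[:2]])
E
```

```text
11.5167 [ 0.57665319 -0.38135548  0.2492209 ] [-0.41219682 -0.47447559 -0.93521398]
scene [[292.9, 302.9], [291.9, 281.9], [289.0, 221.7]] dot pred [[286.  312.7]]
crop origin 257 217
side [[394.7, 318.4], [398.8, 302.8], [411.7, 254.6]] dot pred [[395.8 331.4]]
crop origin 359 233
rake_tip scene [([0.5785, -0.3856, 0.1145], 0.76)]
rake_tip side [([0.5733, -0.3759, 0.1151], 0.81)]
seam_start scene [([0.5745, -0.3778, 0.085], 0.58), ([0.5705, -0.3594, 0.0898], 0.46)]
seam_start side [([0.57, -0.3816, 0.086], 0.64), ([0.5093, -0.4222, 0.1426], 0.59)]
```

View pics/c3.png

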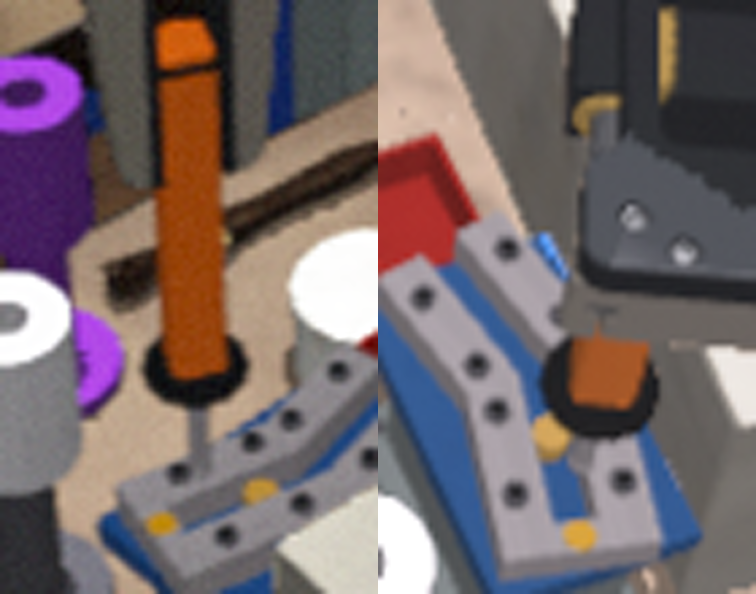

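The crops show the tip above the seam just behind the pin: scene tip at (203,478) with the dot at (162,523), side tip at (581,470) with the dot at (581,536). Lateral estimates agree to about 1.3 mm, within the slot's margin. I'll descend in small steps under force watch, then centre by touch.

```bash
cat >> h.py <<'E'
AA=Rz(np.radians(-6.5))
OFF=AA@np.array([-.0025,.0002,.135])
def F(): 
    s=env.sense();return np.array(s["wrist_force"])
def tipto(x,y,z,rate=.05):
    env.movel(np.array([x,y,z])-OFF,AA,rate=rate)
E
python3 - <<'E'
from h import *
x,y=.5743,-.3810
tipto(x,y,.103);f0=F();print("f0",f0.round(1))
z=.103
while z>.0875:
    z-=.002;tipto(x,y,z,.03);f=F()-f0;print(round(z,4),f.round(1),np.round(env.sense()["ee_pos"]+OFF,4))
    if np.abs(f).max()>8: print("contact");break
E
```

```text
f0 [ 0.3  0.6 -0.8]
0.101 [ 0.6 -0.4  0.8] [ 0.5743 -0.381   0.101 ]
0.099 [-0.5 -1.3 -0.2] [ 0.5743 -0.381   0.0989]
0.097 [ 0.  -1.  -0.6] [ 0.5743 -0.3809  0.0968]
0.095 [ 0.  -0.3  0.2] [ 0.5743 -0.3809  0.0949]
0.093 [-0.5 -0.6  1. ] [ 0.5742 -0.3809  0.0928]
0.091 [-0.4 -1.  -0.4] [ 0.5743 -0.3809  0.0908]
0.089 [-0.9 -1.1  0.5] [ 0.5743 -0.3809  0.0889]
0.087 [ 0.3 -1.5 -0.5] [ 0.5743 -0.3809  0.0869]
```

```bash
python3 - <<'E'
from h import *
s=np.array([.5743,-.3810]);n=np.array([.9925,.1225]);f0=F();R_={}
for sg in (1,-1):
    k=0
    while k<.0055:
        k+=.0007;tipto(*(s+sg*k*n),.087,.04);f=(F()-f0)[:2]@n
        if abs(f)>5: break
    print(sg,round(k,4),round(f,1));R_[sg]=k
    tipto(*s,.087,.06)
c=(R_[1]-R_[-1])/2;print("centre shift",c,env.sense()["t"],F())
E
```

```text
1 0.0042 -5.8
-1 0.0056 4.1
centre shift -0.0007000000000000001 18.2333 [ 0.67349748 -0.02148515 -0.74527816]
```

```bash
python3 - <<'E'
from h import *
d=np.array([-.0007,0])
S,B,E=[np.array(v)+d for v in ([.5743,-.3810],[.5692,-.3397],[.5423,-.2954])]
f0=F();t=env.sense()["t"]
tipto(*B,.0868,.03);print((F()-f0).round(1),env.sense()["t"]-t)
tipto(*E,.0868,.03);s=env.sense();print((F()-f0).round(1),s["t"]-t,(s["ee_pos"]+OFF).round(4))
p,_=viewer.read_camera("scene");q,_=viewer.read_camera("side")
im=[]
for P,c in ((p,"scene"),(q,"side")):
    u,v=proj(c,[[.545,-.3,.09]])[0].astype(int);im.append(cv2.resize(P[v-50:v+50,u-50:u+50],None,fx=4,fy=4,interpolation=cv2.INTER_CUBIC))
cv2.imwrite("pics/c4.png",np.hstack(im)[:,:,::-1])
for c in ("scene","side"): print([(np.round(r["at"],4).tolist(),round(r["score"],2)) for r in tip_of(c,"pin_centre")[:2]])
E
```

```text
[-1.1  0.1  0. ] 1.5416999999999987
[-0.1 -0.5  0.3] 3.4166999999999987 [ 0.5416 -0.2956  0.0868]
[([0.5042, -0.4207, 0.1438], 0.63)]
[([0.541, -0.2816, 0.0836], 0.52)]
```

View pics/c4.png

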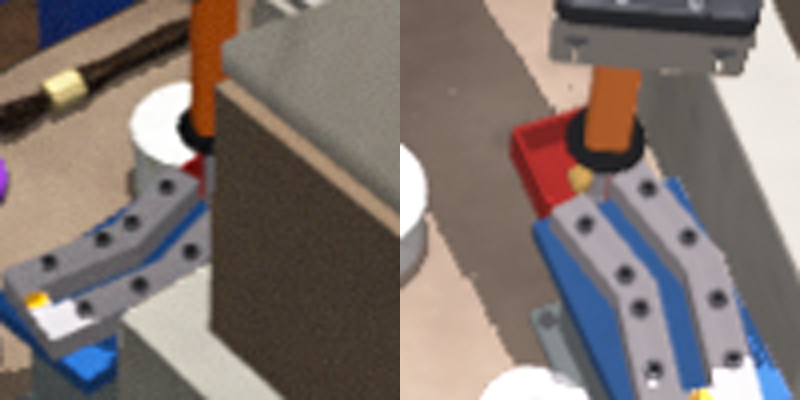

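The side view shows the pin at (581,180), past the edge inside the red pocket. Now I lift out, return to the stand, and check the pocket on the way.

```bash
python3 - <<'E'
from h import *
s=env.sense();p=np.array(s["ee_pos"]);p[2]=.30;env.movel(p,AA,rate=.12)
env.movel((.508,-.4222,.305),AA,rate=.18)
st,p,d=snap("w5");print(st["t"],st["ee_pos"],st["gripper_width"])
print("pin",[(np.round(r["at"],4).tolist(),round(r["score"],2)) for r in tip_of("wrist","pin_centre")[:2]])
im=p[110:310,130:390];cv2.imwrite("pics/w5c.png",cv2.resize(im,None,fx=3,fy=3,interpolation=cv2.INTER_CUBIC)[:,:,::-1])
E
```

```text
23.5333 [ 0.50853709 -0.42134063  0.30452428] 0.017986640502538162
pin []
```

View pics/w5c.png

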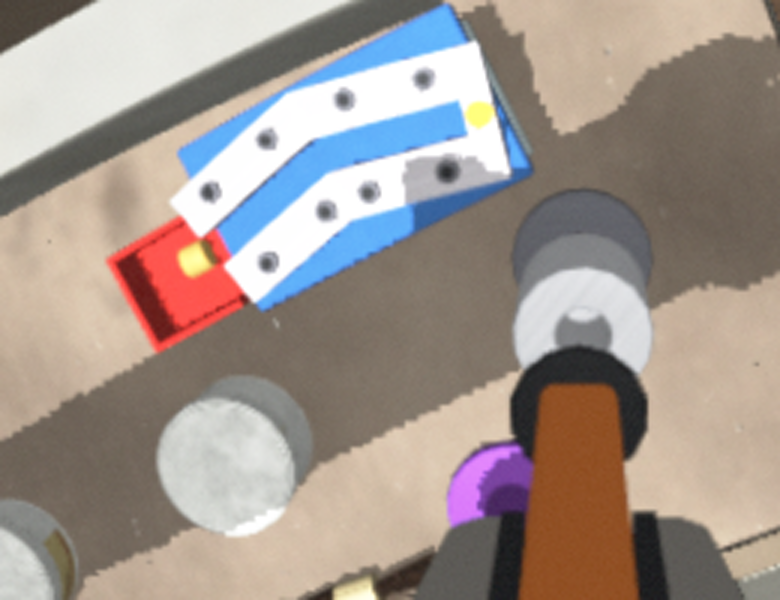

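The pin lies in the pocket at (195,258), the seam is clear, and the stand hole at (582,330) lines up under the collar (579,410). I'll insert the rake under force watch.

```bash
python3 - <<'E'
from h import *
f0=F();x,y=.5083,-.4224
env.movel((x,y,.283),AA,rate=.1)
z=.283;ok=True
for z in (.276,.270,.262,.250,.238,.234,.2325):
    env.movel((x,y,z),AA,rate=.1);f=F()-f0;print(z,f.round(1))
    if np.abs(f).max()>8: ok=False;break
print(ok)
if ok or z<.236:
    for z in (.2318,.2312,.2306):
        if (F()-f0)[2]>3: break
        env.movel((x,y,z),AA,rate=.03)
    print(z,(F()-f0).round(1))
    effector.release();env.pause(.3)
    s=env.sense();print(s["t"],s["gripper_width"],F()-f0)
    env.movel((x,y,.33),AA,rate=.15)
    env.movel((.48,-.41,.42),AA,rate=.2)
    st,p,d=snap("w6");print(st["t"])
    print("grip",[(np.round(r["at"],4).tolist(),round(r["score"],2)) for r in tip_of("wrist","rake_grip")[:2]])
    im=p[100:330,200:460];cv2.imwrite("pics/w6c.png",cv2.resize(im,None,fx=2.6,fy=2.6,interpolation=cv2.INTER_CUBIC)[:,:,::-1])
E
```

```text
0.276 [ 0.3 -1.1 -0.5]
0.27 [ 0.2 -0.8 -1.8]
0.262 [ 0.3 -0.4 -0.5]
0.25 [-0.4  0.  -1.1]
0.238 [ 0.8 -0.2  0.2]
0.234 [ 1.5 -1.2  0.1]
0.2325 [-0.3 -0.3 -0.3]
True
0.2306 [-0.1 -0.9 -0.3]
27.9917 0.09163492010739131 [0.49139616 0.12880712 0.02096462]
29.4333
grip [([0.5349, -0.277, 0.0779], 0.74), ([0.506, -0.4219, 0.2482], 0.59)]
```

View pics/w6c.png

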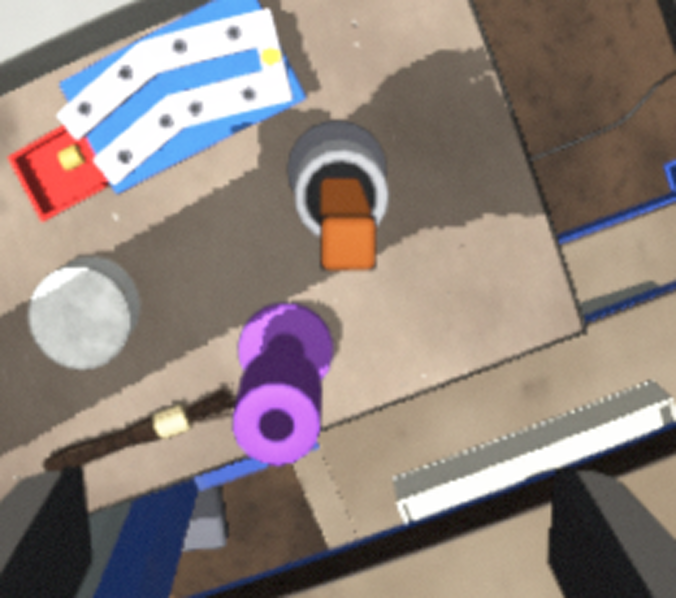

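The rake stands upright in its stand, with its handle top at (348,243) and the collar seated in the mouth at (341,195). The pin is in the pocket at (70,157), and the brush and tin are undisturbed.

```bash
python3 -c "
from h import *
print(workorder.finish_job())"
```

```text
the job is handed in; nothing more can be done
None
```

The job is handed in: the pin was raked along the whole seam into the red pocket, the rake is back upright in its stand, and the tins and brush were never touched; the clock read about 29 s of the 45 s allowed.

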